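Plug the third hand into the soldering turntable

TASK

Take the third hand (the post with the cross-lock tweezers) out of the wooden stand and plug its square foot into the hub of the soldering turntable, fully home and upright, with the tweezer tips over the soldering block that lies on the disc, and let go. The disc has been left turned a little, so feel for the square socket by turning the post under light pressure: do not force or drop it. Do not push the soldering block about, and leave the other things where they are.

Things in the scene. Friction and masses are not known exactly. Their poses are not given: they have to be found in the camera images.
- thirdhand: Third hand, 0.4 kg: 14 mm steel post, square foot under a collar (40 mm diameter, 7 mm thick), brass clamp block on top carrying cross-lock tweezers. Origin: centre of the collar's underside, on the post axis; z up the post; x towards the tweezers. At the start it stands in a hole of the wooden stand, collar on the wood, foot in the hole, free to turn.
- clamp (a point): Centre of the third hand's brass clamp block, 125 mm above the collar's underside, on the post axis; axes as thirdhand. The place to grip, across y: the block is 30 mm (x) by 26 mm (y) by 36 mm high with flat sides. The tweezers leave it on the +x side, low; a clamp knob sticks out 28 mm from the axis on the -x side.
- tips (a point): Tweezer tips of the third hand: 75 mm out from the post axis (x) and 55 mm above the collar's underside; axes as thirdhand.
- foot_end (a point): Centre of the lower end of the third hand's foot, 36 mm below the collar's underside; axes as thirdhand. The foot is 16 mm square, sides along x and y, over its upper 28 mm (z = 0 to -28 mm); below that a round bullet-nosed pilot: 15.6 mm diameter for 2 mm, then a cone to 8 mm diameter at the end. The pilot enters the socket at any angle, the square only when turned to match.
- stand: Soldering turntable, its dark steel foot (150 mm diameter) screwed to the bench. Origin: on the bench under the turning axis; z up. The foot carries an aluminium disc, 240 mm diameter, top 52 mm above the bench, on a stiff bearing: about 0.06 N m turns it, and it stays where it is left. The disc's angle is not reported; this frame is the foot's, not the disc's.
- mouth (a point): Centre of the socket's mouth on the turning axis, level with the hub's top, 60 mm above the bench. The hub, 40 mm square, turns with the disc; its socket is 17.6 mm square, parallel to the hub's sides, 40 mm deep, open below. Axes as stand: the socket's sides lie within 0.52 rad (30 degrees) either way of this x and y, as the disc was left.
- block: White soldering block lying loose on the disc beside the hub, 65 mm (x) by 100 mm (y) by 30 mm high, 0.16 kg. Origin: centre of its underside; z up. It lies about 76 mm from the turning axis, on the +x side of stand.
- rack: Wooden stand, fixed, 80 mm (x) by 205 mm (y) by 45 mm high, with three round 30 mm holes right through, 72 mm apart in a row along y. Origin: centre of its underside.
- lens: A lens in a ring on a short post, 81 mm high over its collar, standing in the wooden stand. To be left there. Origin: centre of its collar's underside.
- mushroom: A small steel mushroom stake, 71 mm high over its collar, standing in the wooden stand. To be left there. Origin: centre of its collar's underside.
- mandrel: Tapered steel ring mandrel, 250 mm long, lying on the bench; a bystander.
- mallet: Wooden mallet lying on the bench; a bystander.
- benchpin: Wooden bench pin with a V slot, lying on the bench; a bystander.
- flux: Amber glass jar with a black lid, 60 mm high, on the bench; a bystander.
- benchblock: Square steel bench block, 64 by 64 by 20 mm, on the bench; a bystander.
Mind the look-alikes: they are no part of the job. What is shaped like the thirdhand but purple is not meant.

How it is judged:
At the end, for the whole second after the job is handed in: The third hand stands in the hub by itself and at rest: collar within 2 mm of the hub's top, its axis within 3 mm of the turning axis, upright within 3.4 degrees, the tweezer tips over the soldering block (inside its 65 by 100 mm outline, within 2 mm), and the block still lies flat on the disc (z of thirdhand in the frame of mouth below 0.002 m and horizontal distance between thirdhand and mouth below 0.003 m and angle between thirdhand's own z axis and vertical below 0.06 rad and x of tips in the frame of block between -0.034 and 0.034 m and y of tips in the frame of block between -0.052 and 0.052 m and angle between block's own z axis and vertical below 0.05 rad and height (world z) of block above 0.048 m and linear speed of each of thirdhand, block below 0.01 m/s); the robot touches nothing.
It fails at once if the third hand is pressed, wrenched or dropped on the turntable with more than 30 N (contact force between thirdhand and stand above 30 N).
It fails at once if the third hand or the robot pushes the soldering block with more than 5 N (contact force between any of thirdhand, the arm, the fingers and block above 5 N).
It fails at once if one of the other things is moved by more than 20 mm (distance of any of lens, mushroom, mandrel, mallet, benchpin, flux, benchblock from where it was at the start of the episode above 0.02 m).
It also fails if it takes over 58 s, if anything falls off the work surface, if the arm or the gripper's body presses on something with over 40 N, if the wrist force passes 120 N, or if a joint passes its speed limit or range.

ROBOT

A 7-joint arm with a two-finger parallel gripper is mounted at the origin on the work surface. World frame = base frame: x ahead of the robot, y to its left, z up, the work surface at z = 0. Lengths are in m, angles in rad, forces in N, time in s.
With the tool pointing down it reaches from about 0.425 to 0.825 m from the base axis. Payload 3.6 kg.
Tool frame: the origin (TCP) lies on the centre line of the jaws, within the pads' length; the fingertips stand 8 mm ahead of it and the grasp point (between the pads) lies 11 mm behind it; z points along the fingers, y is the line along which they close (so a half turn about z gives the same grasp; the last joint's range is limited). The gripper opens to 85 mm and grips with 20 to 120 N. Pads are 22 mm wide; open, the fingers measure 114 mm over their backs; the gripper's body (76 mm by 85 mm) begins 54 mm behind the grasp point. The pads swing forward as they close: fully open they stand 13 mm farther back than shut.
Start: joints at [-1.192, 0.615, -0.013, 1.423, 0.008, 1.103, -0.04], TCP at [0.256, 0.597, 0.239] pointing down, gripper open.
Joint ranges: [-3.12, 3.12], [-0.3, 2.06], [-1.34, 1.32], [0.26, 2.42], [-1.36, 4.5], [0.01, 1.98], [-2.84, 2.84]. Speed limits (rad/s): [2.79, 2.79, 3.14, 3.14, 3.14, 3.14, 3.14].

INTERFACE

Orientations are given as a rotation vector (axis times angle).
In Python, from rig import robot, eoat, optics, sensors gives the robot as it stands. Calls block until the motion is done:
- robot.reach(position, orientation): joint-space move of the TCP to a pose.
- robot.move_straight(position, vel=0.15, rotation=None, guard=None): straight line of the TCP; rotation=None keeps the orientation; vel is the mean speed in m/s. With guard (N) it stops when the force on the tool has changed by that much, and returns True; else False.
- robot.move_j(angles): joint-space move.
- eoat.gripper_to(opening): finger opening in m; the grip force is fixed at half the most; returns when the fingers have stopped.
- robot.sleep(seconds).
- robot.ik(position, orientation): joint angles nearest the present ones, or None.
- optics.get_image(name): name is "scene" or "top"; returns a dict with "color" (480x640x3 uint8, red, green, blue), "K" (3x3 intrinsics, pixels), "position" and "attitude" of the camera in the world. Camera axes: x right, y down, z forward; pixel columns grow to the right and rows downward; lengths in m; the calibration is good to about 2 mm. A picture is of the moment at which its call begins. There is no depth.
A pose or a line that the arm cannot do raises robot.Unreachable and nothing moves.
- robot.close_job(): hands the job in; it is judged then, once.
Trained networks look in a picture, given as the dict that the camera call returned (one of the last four; its "shot" number tells which), for a name from the list of things; names that differ only in an ending like _2 or _b are one class to them, and where a whole thing is asked for, a point or a joint stands for the part that bears it (a point fixed in the world has none). Each returns a list of dicts, best first, with "p" (0 to 1); they miss things now and then, are a little off and sometimes report something else, mostly with a low value. They report only what shows in the picture. A call takes as long as a camera call. They do not tell look-alikes from the thing itself.
- optics.cut_out(picture, name): "mask" (480x640 bool, what is visible of it).
- optics.mark_of(picture, name): "position" ([x, y, z] in m, in world coordinates, good to about 4 mm: a listed point, or the origin of a listed thing).
Readings, each from a call of its own:
- sensors.current_time_s(): time.
- sensors.current_joint_positions(): joint angles.
- sensors.current_qvel(): joint speeds.
- sensors.current_effort(): joint torques, N m.
- sensors.current_tool_pos(): TCP position.
- sensors.current_eef_rot(): TCP orientation.
- sensors.current_wrist_force(): force on the tool from outside, world axes, zero at the start.
- sensors.current_wrist_torque(): the same for the moment, N m.
- sensors.current_gripper_width(): finger opening in m.
- sensors.current_grip_force(): force on a finger pad.
Only numpy, scipy, OpenCV 4.12 (cv2) and the standard library are available. Lean on these libraries where they do the work, as an engineer would, in place of code of your own. Each camera call takes 0.05 s, during which the arm holds its last target. There are 200 camera calls.

## Working session

There is one attempt and no reset: what is moved stays moved. The work goes in short steps, each a Python script; the robot and the scene stay as the last script left them, time stands still between calls to the robot, and variables do not carry over. Pictures are saved under pics/ and viewed, at most 10 in all, crops included, and the job is handed in when it is done.

```bash
mkdir -p pics; ls
python3 - <<'E'
from rig import robot, eoat, optics, sensors
import cv2,numpy as np
for c in("scene","top"):
    im=optics.get_image(c); cv2.imwrite(f"pics/{c}0.png",im["color"][:,:,::-1])
    print(c,im["K"].tolist(),np.round(im["position"],3),np.round(im["attitude"],3))
    for n in("thirdhand","clamp","tips","stand","mouth","block","rack","lens","mushroom"):
        print(n,[(round(d["p"],2),np.round(d["position"],3).tolist()) for d in optics.mark_of(im,n)])
print(sensors.current_time_s(),sensors.current_eef_rot(),sensors.current_wrist_force())
E
```

```text
pics
scene [[454.07647339228186, 0.0, 314.7309724486301], [0.0, 454.07647339228186, 237.8208529284408], [0.0, 0.0, 1.0]] [ 1.08  -0.481  0.879] [-2.187 -0.879  0.397]
thirdhand [(0.89, [0.54, 0.367, 0.05]), (0.89, [0.391, 0.446, 0.023])]
clamp [(0.96, [0.542, 0.371, 0.168]), (0.77, [0.312, 0.354, 0.012]), (0.25, [0.6, 0.406, 0.095])]
tips [(0.81, [0.605, 0.404, 0.096]), (0.7, [0.412, 0.356, 0.016])]
stand [(0.78, [0.573, -0.182, 0.001])]
mouth [(0.69, [0.571, -0.186, 0.061])]
block [(0.78, [0.647, -0.188, 0.05])]
rack [(0.98, [0.542, 0.299, 0.003])]
lens [(0.84, [0.54, 0.303, 0.044])]
mushroom [(0.7, [0.545, 0.226, 0.045])]
top [[618.8214922481785, 0.0, 317.0140844258082], [0.0, 618.8214922481785, 240.2455326398708], [0.0, 0.0, 1.0]] [0.265 0.066 1.315] [-2.144  2.078 -0.217]
thirdhand [(0.7, [0.539, 0.374, 0.043]), (0.62, [0.388, 0.454, 0.024]), (0.2, [0.674, 0.204, -0.0])]
clamp [(0.71, [0.538, 0.371, 0.17]), (0.65, [0.312, 0.349, 0.014])]
tips [(0.96, [0.413, 0.358, 0.02]), (0.7, [0.607, 0.408, 0.1])]
stand [(0.34, [0.67, 0.204, 0.003])]
mouth [(0.59, [0.569, -0.184, 0.059])]
block [(0.69, [0.644, -0.195, 0.053])]
rack [(0.65, [0.54, 0.301, 0.004]), (0.51, [0.568, -0.184, 0.06])]
lens [(0.69, [0.542, 0.298, 0.044]), (0.69, [0.341, -0.296, -0.001])]
mushroom [(0.71, [0.548, 0.228, 0.043]), (0.5, [0.602, 0.403, 0.099]), (0.22, [0.54, 0.301, 0.002])]
1.0 [-6.31539951e-01 -3.07741328e+00  1.04590981e-05] [-0.36737887 -0.36042227  0.59768559]
```

View pics/scene0.png

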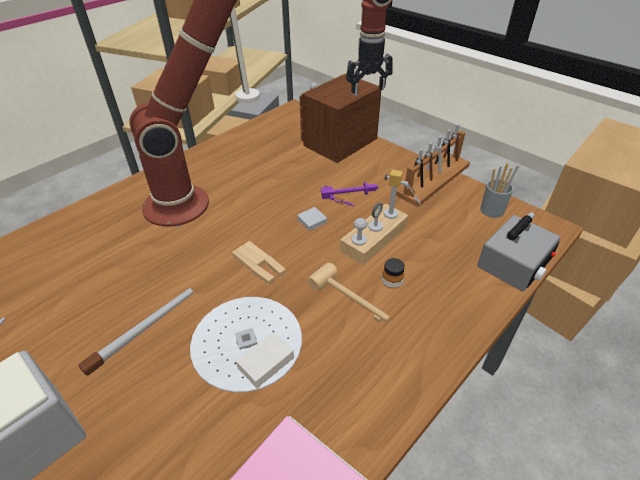

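View pics/top0.png

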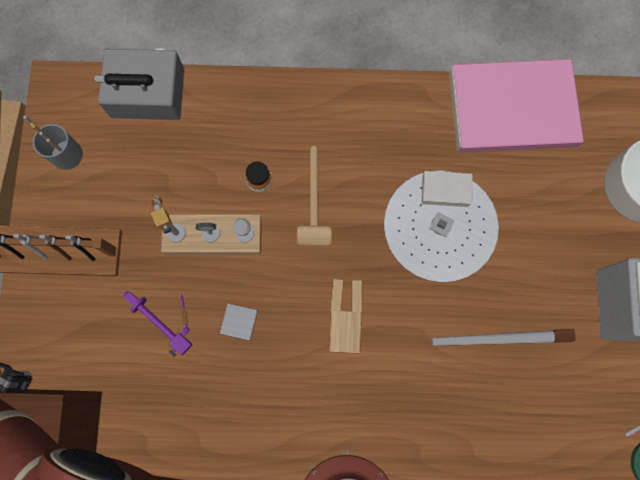

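Candidates for the third hand are the brass-topped one in the rack (scene ≈(395,180), top ≈(163,218)) and a purple one lying on the bench (scene ≈(350,190), top ≈(160,325)). The brass/steel one standing in the wooden stand fits the description, and the purple one is the look-alike. I'll confirm with an enlarged crop and, in the same picture, rectify the clamp top and the hub to read their yaws.

```bash
cat > h.py <<'E'
from rig import robot, eoat, optics, sensors
import cv2,numpy as np
from scipy.spatial.transform import Rotation as R
def proj(im,P):
    Rw=R.from_rotvec(im["attitude"]).as_matrix()
    p=(np.atleast_2d(P)-im["position"])@Rw@np.asarray(im["K"]).T
    return p[:,:2]/p[:,2:]
def rect(im,c,z,half,N=400):
    # image: right=+x, up=+y
    w=np.array([[c[0]-half,c[1]+half,z],[c[0]+half,c[1]+half,z],[c[0]+half,c[1]-half,z],[c[0]-half,c[1]-half,z]])
    H=cv2.getPerspectiveTransform(proj(im,w).astype(np.float32),np.float32([[0,0],[N,0],[N,N],[0,N]]))
    return cv2.warpPerspective(im["color"],H,(N,N),flags=cv2.INTER_CUBIC)[:,:,::-1].copy()
E
python3 - <<'E'
from h import *
t=optics.get_image("top"); s=optics.get_image("scene")
a=rect(t,(.571,-.185),.06,.05,300); b=rect(s,(.571,-.185),.06,.05,300)
c=rect(t,(.54,.371),.187,.06,300); d=cv2.resize(s["color"][150:250,340:440,::-1],(300,300),interpolation=cv2.INTER_CUBIC)
cv2.imwrite("pics/c1.png",np.vstack([np.hstack([a,b]),np.hstack([c,d])]))
E
```

```text
(no output)
```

View pics/c1.png

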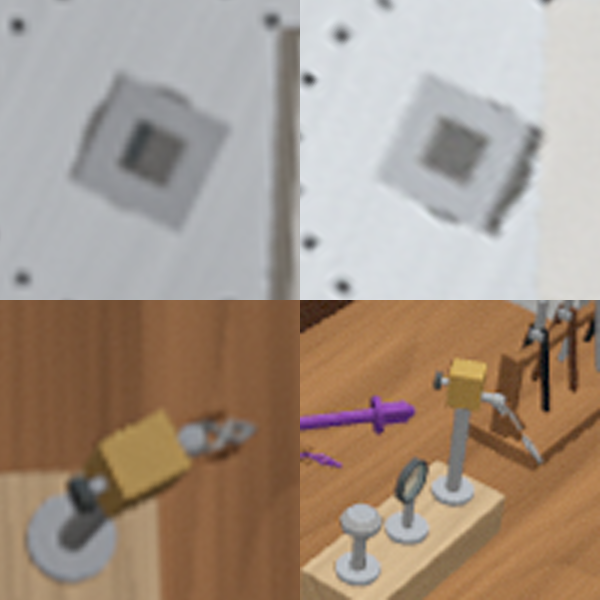

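The crop confirms it: brass block, steel post, standing in the wooden stand (bottom right); the purple one is not meant. The rectified hub (corners (120,73), (231,127), (178,232), (70,178)) has its centre at ≈(0.572,-0.186) and yaw ≈-0.46 rad, with a 41 mm side that matches the given 40 mm. The clamp yaw is ≈+0.51 rad, centre ≈(0.540,0.370). At yaw -0.46 the tips fall on the block.

```bash
cat >> h.py <<'E'
def ori(yaw): return (R.from_euler('z',yaw+np.pi)*R.from_euler('x',np.pi)).as_rotvec()
def st(m=""):
    r=R.from_rotvec(sensors.current_eef_rot()).as_matrix()
    print(m,"t%.1f"%sensors.current_time_s(),"tcp",np.round(sensors.current_tool_pos(),4),"yaw %.3f tilt %.3f"%((np.arctan2(r[1,0],r[0,0])%(2*np.pi))-np.pi,np.arccos(-r[2,2])),
     "F",np.round(sensors.current_wrist_force(),1),"T",np.round(sensors.current_wrist_torque(),2),"w %.4f"%sensors.current_gripper_width())
E
python3 - <<'E'
from h import *
y=.51
print(robot.ik([.540,.370,.26],ori(y)),robot.ik([.572,-.186,.21],ori(-.46)))
eoat.gripper_to(.07)
robot.reach([.540,.370,.26],ori(y)); st()
print(robot.move_straight([.540,.370,.160],vel=.12,guard=6)); st()
eoat.gripper_to(0.0); st("grip"); print(sensors.current_grip_force())
robot.move_straight([.540,.370,.335],vel=.15); st("lift")
for c in("scene","top"):
    im=optics.get_image(c); cv2.imwrite(f"pics/{c}1.png",im["color"][:,:,::-1])
    for n in("thirdhand","clamp","tips","foot_end"):
        print(n,[(round(d["p"],2),np.round(d["position"],3).tolist()) for d in optics.mark_of(im,n)])
E
```

```text
[-0.50452991  0.61565768 -0.23345798  1.37382339  0.14568322  1.16886561
  1.32718366] [ 0.08234546  0.58270369  0.31999883  1.61735468 -0.21059703  0.97563316
  1.58236749]
 t2.8 tcp [0.5388 0.3715 0.26  ] yaw 0.512 tilt 0.002 F [0.6 1.7 0.4] T [ 0.01 -0.05 -0.02] w 0.0698
False
 t3.8 tcp [0.5404 0.3706 0.1609] yaw 0.510 tilt 0.002 F [ 0.3 -0.   1. ] T [ 0.01  0.02 -0.02] w 0.0701
grip t4.2 tcp [0.5401 0.3707 0.1608] yaw 0.510 tilt 0.002 F [-0.9  0.3  2.7] T [0.16 0.14 0.01] w 0.0254
58.987281918525696
lift t5.5 tcp [0.5395 0.3695 0.3335] yaw 0.510 tilt 0.003 F [-1.  -0.1 -4.4] T [-0.02 -0.02 -0.03] w 0.0258
thirdhand [(0.72, [0.387, 0.446, 0.023]), (0.58, [0.54, 0.368, 0.226])]
clamp [(0.75, [0.54, 0.371, 0.341]), (0.59, [0.31, 0.354, 0.013])]
tips [(0.65, [0.412, 0.357, 0.019]), (0.63, [0.601, 0.402, 0.269])]
foot_end [(0.73, [0.415, 0.473, 0.022]), (0.69, [0.537, 0.37, 0.182])]
thirdhand [(0.6, [0.388, 0.452, 0.024]), (0.42, [0.627, 0.086, 0.001])]
clamp [(0.72, [0.31, 0.351, 0.011])]
tips []
foot_end [(0.63, [0.569, -0.186, -0.003])]
```

Gripped (26 mm width, 4 N weight). Next I move over the hub and check the alignment.

Run:
```python
from h import *
robot.move_straight([.572,-.186,.335],vel=.22,rotation=ori(-.46)); st()
robot.move_straight([.572,-.186,.235],vel=.15); robot.sleep(.3); st()
crops=[]
for c in("scene","top"):
    im=optics.get_image(c)
    for n in("thirdhand","clamp","tips","foot_end","mouth","block"):
        print(n,[(round(d["p"],2),np.round(d["position"],3).tolist()) for d in optics.mark_of(im,n)[:2]])
    print(proj(im,[.572,-.186,.084]),proj(im,[.572,-.186,.06]))
    u,v=proj(im,[.572,-.186,.11])[0].astype(int)
    crops.append(cv2.resize(im["color"][v-50:v+50,u-50:u+50,::-1],(400,400),interpolation=cv2.INTER_CUBIC)); print(u,v)
cv2.imwrite("pics/hover.png",np.hstack(crops))
```

```text
t8.7 tcp [ 0.5722 -0.1849  0.335 ] yaw -0.458 tilt 0.001 F [-0.3  0.6 -3.6] T [-0.02 -0.   -0.01] w 0.0257
 t9.8 tcp [ 0.5723 -0.1861  0.2358] yaw -0.460 tilt 0.002 F [-0.5 -0.1 -3.3] T [-0.03 -0.05 -0.03] w 0.0255
thirdhand [(0.84, [0.571, -0.189, 0.125]), (0.7, [0.388, 0.449, 0.025])]
clamp [(0.95, [0.572, -0.186, 0.244]), (0.85, [0.314, 0.354, 0.012])]
tips [(0.88, [0.41, 0.353, 0.021]), (0.79, [0.635, -0.218, 0.17])]
foot_end [(0.75, [0.416, 0.475, 0.019]), (0.69, [0.572, -0.188, 0.082])]
mouth [(0.53, [0.675, 0.206, 0.001])]
block [(0.63, [0.378, 0.007, 0.004]), (0.56, [0.647, -0.191, 0.052])]
[[243.77198601 330.69213739]] [[245.10647589 337.29914585]]
242 323
thirdhand [(0.89, [0.382, 0.453, 0.026])]
clamp [(0.79, [0.57, -0.186, 0.242]), (0.76, [0.312, 0.35, 0.012])]
tips [(0.73, [0.415, 0.359, 0.018])]
foot_end [(0.59, [0.414, 0.476, 0.023])]
mouth [(0.9, [0.568, -0.182, 0.059])]
block [(0.84, [0.642, -0.19, 0.052])]
[[443.88737149 220.84304969]] [[441.5648929  223.56254332]]
446 217
```

View pics/hover.png

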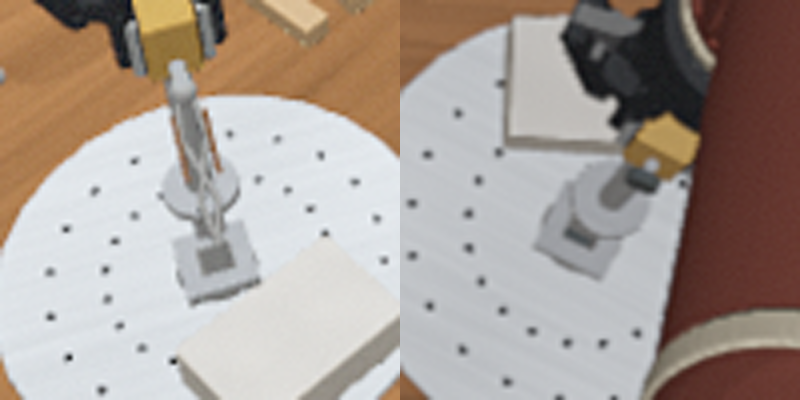

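The scene view shows the foot (crop (210,240)) directly above the socket (216,257), and both differ from my prediction by the same ~1 px, so they are aligned. Now a guarded slow descent.

Run:
```python
from h import *
print(robot.move_straight([.572,-.186,.207],vel=.04,guard=4)); st("pilot")
print(robot.move_straight([.572,-.186,.198],vel=.015,guard=4)); st("square?")
```

```text
False
pilot t11.4 tcp [ 0.5722 -0.1861  0.2072] yaw -0.460 tilt 0.001 F [-0.6  0.7 -3. ] T [-0.05  0.01  0.01] w 0.0255
False
square? t12.1 tcp [ 0.5721 -0.1861  0.198 ] yaw -0.460 tilt 0.000 F [-0.9  0.8 -3.7] T [-0.   -0.02  0.02] w 0.0252
```

The square entered freely at 0.198, about 6 mm below the square's edge, with no extra force. Next I go on to the collar.

Run:
```python
from h import *
print(robot.move_straight([.572,-.186,.180],vel=.025,guard=5)); st("deep")
print(robot.move_straight([.572,-.186,.173],vel=.01,guard=4)); st("home?")
im=optics.get_image("scene")
for n in("thirdhand","clamp","tips","block"):
    print(n,[(round(d["p"],2),np.round(d["position"],3).tolist()) for d in optics.mark_of(im,n)[:2]])
u,v=proj(im,[.572,-.186,.08])[0].astype(int)
cv2.imwrite("pics/home.png",cv2.resize(im["color"][v-50:v+50,u-50:u+50,::-1],(600,600),interpolation=cv2.INTER_CUBIC))
```

```text
False
deep t13.0 tcp [ 0.5722 -0.1861  0.1801] yaw -0.460 tilt 0.000 F [-0.3 -0.6 -3.3] T [ 0.01  0.06 -0.  ] w 0.0253
True
home? t13.5 tcp [ 0.5721 -0.186   0.1756] yaw -0.460 tilt 0.000 F [0.1 0.9 5. ] T [-0.09 -0.   -0.01] w 0.0255
thirdhand [(0.76, [0.385, 0.447, 0.024]), (0.7, [0.57, -0.189, 0.063])]
clamp [(0.79, [0.573, -0.184, 0.182]), (0.63, [0.31, 0.355, 0.011])]
tips [(0.89, [0.411, 0.354, 0.017]), (0.7, [0.637, -0.221, 0.112])]
block []
```

View pics/home.png

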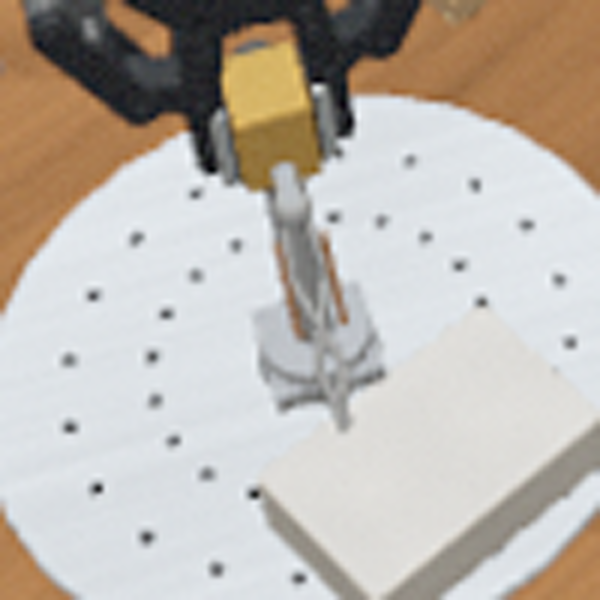

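The contact came at TCP z 0.1756 (predicted 0.1758), so the collar sits on the hub. In the picture the tips (≈(343,425)) are over the block, at (-6,-29) mm from its centre. I release, retreat and verify.

Run:
```python
from h import *
eoat.gripper_to(.06); robot.sleep(.2); st("open")
robot.move_straight([.572,-.186,.30],vel=.12)
robot.move_straight([.46,.05,.36],vel=.25); robot.sleep(.3); st("clear")
cr=[]
for c in("scene","top"):
    im=optics.get_image(c)
    for n in("thirdhand","clamp","tips","block"):
        print(n,[(round(d["p"],2),np.round(d["position"],3).tolist()) for d in optics.mark_of(im,n)[:2]])
    u,v=proj(im,[.6,-.186,.08])[0].astype(int)
    cr.append(cv2.resize(im["color"][v-60:v+60,u-60:u+60,::-1],(400,400),interpolation=cv2.INTER_CUBIC))
cv2.imwrite("pics/end.png",np.hstack(cr))
```

```text
open t14.4 tcp [ 0.5705 -0.1854  0.1736] yaw -0.460 tilt 0.005 F [0.1 1.2 0.3] T [-0.01 -0.03  0.05] w 0.0598
clear t17.1 tcp [0.4602 0.0493 0.3597] yaw -0.461 tilt 0.005 F [-0.1  0.6 -0.3] T [-0.06 -0.03 -0.04] w 0.0599
thirdhand [(0.97, [0.571, -0.189, 0.064]), (0.75, [0.387, 0.447, 0.023])]
clamp [(0.67, [0.572, -0.187, 0.183]), (0.64, [0.312, 0.356, 0.015])]
tips [(0.95, [0.415, 0.356, 0.019]), (0.78, [0.636, -0.216, 0.109])]
block [(0.66, [0.648, -0.192, 0.051])]
thirdhand [(0.93, [0.571, -0.185, 0.056])]
clamp [(0.88, [0.571, -0.187, 0.184]), (0.72, [0.313, 0.353, 0.011])]
tips [(0.8, [0.414, 0.359, 0.018]), (0.79, [0.638, -0.22, 0.113])]
block [(0.83, [0.642, -0.191, 0.049])]
```

View pics/end.png

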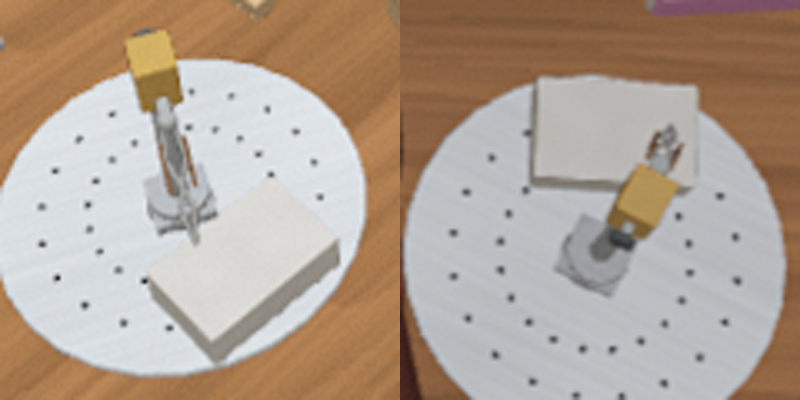

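The third hand stands seated and upright in the hub, its tips over the flat block (right view (668,135)), and the arm is clear. I'm handing in.

```bash
python3 -c "
from rig import robot
print(robot.close_job())"
```

```text
the job is handed in; nothing more can be done
None
```

The third hand is plugged into the turntable hub, with its collar home, upright and the tweezer tips over the soldering block; it was released and the job handed in after about 17 s (no verdict was returned).

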